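# Cork the queen cages and put them away

### The job

Get the queen cages ready for storage. Push the corked end of every wooden cage on the bench squarely against the stop of the plug press and hold it there until the sprung plunger has driven the cork flush (do not push corks in with the fingers), then lay the cage flat, mesh up, in the rack slot whose label pictures its kind, a second cage of a kind on top of the first. Leave everything else on the bench where it is.

Things in the scene. Friction and masses are not known exactly. Their poses are not given: they have to be found in the camera images.
- trio1_mid (a point): three-well queen cage: pale wooden block with three round wells in a row under wire mesh, 104 long x 40 wide x 22 high mm, 45 to 110 g, loose, may be absent. Point: centre of the block, 11 mm above its underside. Its x axis runs along its length towards the end with the proud cork (52 mm from the point), y across its width, z up (mesh side up).
- trio1_cork (a joint): the 13 mm cork in the +x end of trio1, on its long centre line at half its height: how far it has been driven in from its start, m. 0 = stands 6 mm proud of the wood, 0.006 = flush (fully home, can go no further). It is tight and creeps: the press plunger needs about 2.5 s to drive it all the way; it stays where it is left.
- trio2_mid (a point): three-well queen cage: pale wooden block with three round wells in a row under wire mesh, 104 long x 40 wide x 22 high mm, 45 to 110 g, loose, may be absent. Point: centre of the block, 11 mm above its underside. Its x axis runs along its length towards the end with the proud cork (52 mm from the point), y across its width, z up (mesh side up).
- trio2_cork (a joint): the 13 mm cork in the +x end of trio2, on its long centre line at half its height: how far it has been driven in from its start, m. 0 = stands 6 mm proud of the wood, 0.006 = flush (fully home, can go no further). It is tight and creeps: the press plunger needs about 2.5 s to drive it all the way; it stays where it is left.
- duo1_mid (a point): two-well queen cage: pale wooden block with two round wells under wire mesh, 74 long x 40 wide x 22 high mm, 45 to 110 g, loose, may be absent. Point: centre of the block, 11 mm above its underside. Its x axis runs along its length towards the end with the proud cork (37 mm from the point), y across its width, z up (mesh side up).
- duo1_cork (a joint): the 13 mm cork in the +x end of duo1, on its long centre line at half its height: how far it has been driven in from its start, m. 0 = stands 6 mm proud of the wood, 0.006 = flush (fully home, can go no further). It is tight and creeps: the press plunger needs about 2.5 s to drive it all the way; it stays where it is left.
- duo2_mid (a point): two-well queen cage: pale wooden block with two round wells under wire mesh, 74 long x 40 wide x 22 high mm, 45 to 110 g, loose, may be absent. Point: centre of the block, 11 mm above its underside. Its x axis runs along its length towards the end with the proud cork (37 mm from the point), y across its width, z up (mesh side up).
- duo2_cork (a joint): the 13 mm cork in the +x end of duo2, on its long centre line at half its height: how far it has been driven in from its start, m. 0 = stands 6 mm proud of the wood, 0.006 = flush (fully home, can go no further). It is tight and creeps: the press plunger needs about 2.5 s to drive it all the way; it stays where it is left.
- wide1_mid (a point): single-well queen cage: broad pale wooden block with one large rectangular well under wire mesh, 92 long x 60 wide x 22 high mm, 45 to 110 g, loose, may be absent. Point: centre of the block, 11 mm above its underside. Its x axis runs along its length towards the end with the proud cork (46 mm from the point), y across its width, z up (mesh side up).
- wide1_cork (a joint): the 13 mm cork in the +x end of wide1, on its long centre line at half its height: how far it has been driven in from its start, m. 0 = stands 6 mm proud of the wood, 0.006 = flush (fully home, can go no further). It is tight and creeps: the press plunger needs about 2.5 s to drive it all the way; it stays where it is left.
- press_stop (a point): stop of the plug press (fixed to the bench): on the plunger axis, 29 mm above the table, in the plane of the stop; x points into the press, the way a cage is pushed. The stop is two aluminium cheeks, 13 to 32 mm either side of the axis, up to 50 mm above the table, with the bore for the cork and the 10 mm brass plunger between them. Behind it nothing is higher than 58 mm.
- press_bed (a point): the bed rail in front of the stop, 26 mm wide, from 6 to 132 mm before the stop plane. Point: middle of its top, 18 mm above the table; same axes as press_stop. A cage lying centred on it has its cork on the plunger axis. Beside it there is only the press's base plate, 80 mm wide and 8 mm high.
- plunger (a joint): the press plunger: 0 = at rest, its tip 2 mm out from the stop plane; grows to 0.012 as it is pushed back. Spring 10 N at rest, 3 N more for each 10 mm. With the wood of a cage against both cheeks it drives the cork flush, and no further; with the wood more than about 2 mm off the stop it cannot.
- slot_trio_floor (a point): rack slot for three-well cages; the white card at its +x end pictures three discs in a row. Inside 112 x 48 mm (x by y); holds two cages, one on the other, either way round. Point: centre of its floor, 10 mm above the table. Walls 30 mm high, 6 thick, across both ends and 14 mm along the sides from each end; between these the sides are open for fingers. Slots lie 104 mm apart.
- slot_duo_floor (a point): rack slot for two-well cages; the white card at its +x end pictures two discs. Inside 82 x 48 mm (x by y); holds two cages, one on the other, either way round. Point: centre of its floor, 10 mm above the table. Walls 30 mm high, 6 thick, across both ends and 14 mm along the sides from each end; between these the sides are open for fingers. Slots lie 104 mm apart.
- slot_wide_floor (a point): rack slot for single-well cages; the white card at its +x end pictures one rectangle. Inside 100 x 68 mm (x by y); holds two cages, one on the other, either way round. Point: centre of its floor, 10 mm above the table. Walls 30 mm high, 6 thick, across both ends and 14 mm along the sides from each end; between these the sides are open for fingers. Slots lie 104 mm apart.
- jar: bystander: small amber jar, 50 across, 62 high (mm); origin at the centre of its underside. To be left alone.
- hive_tool: bystander: flat steel hive tool, 260 long, 22 high at one end, lying (mm); origin at the centre of its underside. To be left alone.
- cork_tin: bystander: open steel tin, 68 across, 45 high (mm); origin at the centre of its underside. To be left alone.
- wire_spool: bystander: spool of frame wire, 64 across, 40 high (mm); origin at the centre of its underside. To be left alone.
- bee_brush: bystander: wooden bee brush, 370 long, lying on its side, 18 high (mm); origin at the centre of its underside. To be left alone.
- pin_pot: bystander: small round steel pot with a lid, 42 across, 48 high (mm); origin at the centre of its underside. To be left alone.
Mind the look-alikes: they are no part of the job. What is shaped like the part that bears wide1_mid but black is not meant.

How it is judged:
By the outcome, as a careful person would: the job done as asked, in the order asked, and still so for the second after the job is handed in, with the robot touching nothing.
Of trio1, trio2, duo1, duo2, wide1 only 3 to 4 are there at a start; the rules pass over those that are not, and their reading is None.
At some moment in a run one of trio1, trio2, duo1, duo2, wide1 may be knocked a few centimetres aside while the robot is not near it.
Once in a run the grip may slacken for a moment while it holds something.
It also fails if it takes over 210 s, if anything falls off the work surface, if the arm or the gripper's body presses on something with over 40 N, if the wrist force passes 120 N, or if a joint passes its speed limit or range.

### The arm

A 6-joint arm with a two-finger parallel gripper is mounted at the origin on the work surface. World frame = base frame: x ahead of the robot, y to its left, z up, the work surface at z = 0. Lengths are in m, angles in degrees, forces in N, time in s.
With the tool pointing down it reaches from about 0.4 to 0.825 m from the base axis. Payload 7 kg.
Tool frame: the origin (TCP) lies midway between the tips of the shut fingers; the grasp point (between the pads) lies ctrl.tcp_to_grasp behind it (ctrl.tcp_to_grasp is the distance from the TCP to the grasp point, in m); z points along the fingers, y is the line along which they close (so a half turn about z gives the same grasp; the last joint's range is limited). The gripper opens to 88 mm and grips with 3 to 60 N. Pads are 19 mm wide; open, the fingers measure 130 mm over their backs; the gripper's body (78 mm by 193 mm) begins 47 mm behind the grasp point.
Start: joints at [93.398, 20.546, 0.682, 0, -70.136, -16.507], TCP at [0.153, 0.657, 0.227] pointing down, gripper open.
Joint ranges: [-176.03, 176.03], [-82.01, 121.73], [-58.28, 71.71], [-173.87, 95.51], [-174.79, -0.11], [-173.66, 173.66]. Speed limits (degrees/s): [136.94, 136.94, 172.46, 180, 180, 180].

### API

Orientations are given as [roll, pitch, yaw] about the fixed x, y, z axes, in that order (R = Rz(yaw) Ry(pitch) Rx(roll)).
In Python, from plant import ctrl, imaging, close_job gives the robot as it stands.
- The arm moves only by the shell command python3 -m crank 'ROWS'. ROWS is JSON, a list of rows, each a list of 3 entries, a list of its own where there are three numbers: the shift along the world's x, y, z in m, then the turn, a rotation vector about the world's x, y, z in degrees, then the opening, from -1 (shut) to 1 (fully open), so that 0 is half open. A call has 1 to 12 rows; each row shifts and turns the commanded pose from where the row before left it; what a row does not reach is not made up. A row lasts 1/10 s, in which the tool goes at most 50 mm and 8.59 degrees, less where a joint would pass 70% of its speed; a pose out of reach is approached as far as the arm can. A call is refused whole if a number of a shift passes 0.05 or a number of a turn 8.59, either way. A call with a gripper value outside its range is refused whole. The fingers move at their own pace and stop on an object; the grip force is fixed at half the most. Time passes only in rows, so rows that do not move let the fingers close. It gives the time, the measured TCP pose, the force, the opening and the grip force at its end, in the units of the state.
- ctrl.get_obs(): the state, without advancing time (a new reading comes with each control period).
- imaging.snapshot(name): name is "side" or "top"; returns (picture, depth): 420x560x3 uint8, blue, green, red; 420x560 float32, m along the optical axis (not along the pixel's ray), 0 where there is no reading.
- imaging.camera_model(name): a dict with "mtx" (3x3 intrinsics, pixels), "R" (3x3) and "t" (3): a world point X has camera coordinates R X + t. Camera axes: x right, y down, z forward; pixel columns grow to the right and rows downward; lengths in m; the calibration is good to about 2 mm. A picture is of the moment at which its call begins. camera_model takes no time and is no camera call.
- close_job(): hands the job in; it is judged then, once.
The state is a dict: "clock": time; "joint_pos": joint angles; "qvel": joint speeds; "tau": joint torques, N m; "tool_pos": TCP position; "orientation": TCP orientation; "force": force on the tool from outside, world axes, zero at the start; "moment": the same for the moment, N m; "opening": finger opening in m; "gripper_force": force on a finger pad.
Only numpy, scipy, OpenCV 4.12 (cv2) and the standard library are available. Lean on these libraries where they do the work, as an engineer would, in place of code of your own. Each camera call takes 0.05 s, during which the arm holds its last target. There are 200 camera calls.

## Working session

There is one attempt and no reset: what is moved stays moved. The work goes in short steps, Python scripts to look and compute and a shell command to move; the robot and the scene stay as the last step left them, time stands still between calls to the robot, and variables do not carry over. Pictures are saved under pics/ and viewed, at most 14 in all, crops included, and the job is handed in when it is done.

```bash
ls; mkdir -p pics
python3 - <<'E'
from plant import ctrl, imaging
import cv2
print(ctrl.get_obs(), ctrl.tcp_to_grasp)
for n in("top","side"):
    p,d=imaging.snapshot(n); cv2.imwrite(f"pics/{n}0.png",p)
    import numpy as np; np.savez(f"pics/{n}0.npz",p=p,d=d)
    m=imaging.camera_model(n); print(n,m, -m["R"].T@m["t"])
E
```

```text
pics
{'clock': 0.0, 'joint_pos': array([ 9.33968890e+01,  2.05894582e+01,  6.34547231e-01, -2.06523897e-02,
       -7.01369004e+01, -1.65060865e+01]), 'qvel': array([ 0.23274655,  0.04324418,  0.07122977,  0.01952174, -0.07483261,
        0.00306806]), 'tau': array([-7.88643720e-04, -5.82728684e+01,  2.93062609e+01,  6.99710727e+00,
        6.99476586e-03, -1.60083887e-04]), 'tool_pos': array([0.15301663, 0.65692185, 0.22564921]), 'orientation': array([ 1.79906456e+02, -7.47306977e-03, -1.31162241e+01]), 'force': array([-0.03969538, -0.3479762 ,  0.13748512]), 'moment': array([ 0.00957637,  0.05005479, -0.00796358]), 'gripper_force': 0.0, 'opening': 0.0875214266353469} 0.0188
top {'mtx': array([[488.55559941,   0.        , 278.33890476],
       [  0.        , 488.55559941, 210.43620804],
       [  0.        ,   0.        ,   1.        ]]), 'R': array([[-0.01060458, -0.99989109, -0.01026452],
       [-0.99589729,  0.01148366, -0.08975917],
       [ 0.08986727,  0.00927055, -0.9959106 ]]), 't': array([-0.04855822,  0.54412265,  1.317536  ])} [ 0.42297198 -0.06701573  1.36048965]
side {'mtx': array([[424.64007349,   0.        , 275.52462468],
       [  0.        , 424.64007349, 207.73694878],
       [  0.        ,   0.        ,   1.        ]]), 'R': array([[-0.71409366, -0.69998271,  0.00971876],
       [-0.55338191,  0.55592575, -0.620254  ],
       [ 0.42876416, -0.44829763, -0.78434082]]), 't': array([0.35218757, 0.37143101, 0.79465848])} [0.11631703 0.39628066 0.85024182]
```

View pics/top0.png

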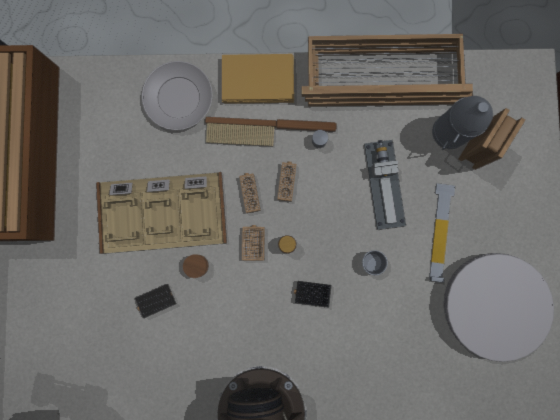

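View pics/side0.png

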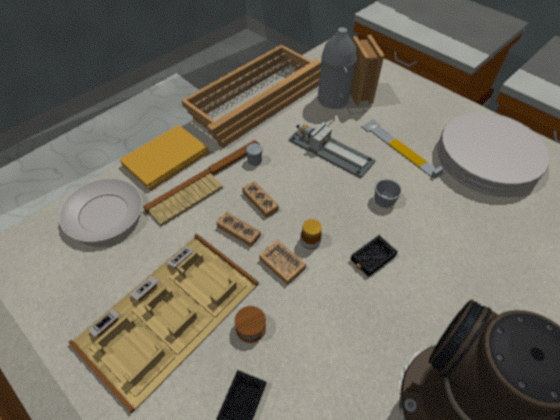

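Run:
```python
import cv2,numpy as np
p=np.load("pics/top0.npz")["p"]
a=cv2.resize(p[150:270,220:320],None,fx=5,fy=5,interpolation=cv2.INTER_CUBIC)
b=cv2.resize(p[170:260,90:230],(500,321),interpolation=cv2.INTER_CUBIC)
c=cv2.resize(p[130:235,355:415],(160,279),interpolation=cv2.INTER_CUBIC)
o=np.zeros((600,800,3),np.uint8); o[:600,:500]=a; o[:279,520:680]=c
s=np.load("pics/side0.npz")["p"][170:290,200:340]
o[290:290+257,500:800]=cv2.resize(s,(300,257),interpolation=cv2.INTER_CUBIC)
cv2.imwrite("pics/crop1.png",o)
```

```text
(no output)
```

View pics/crop1.png

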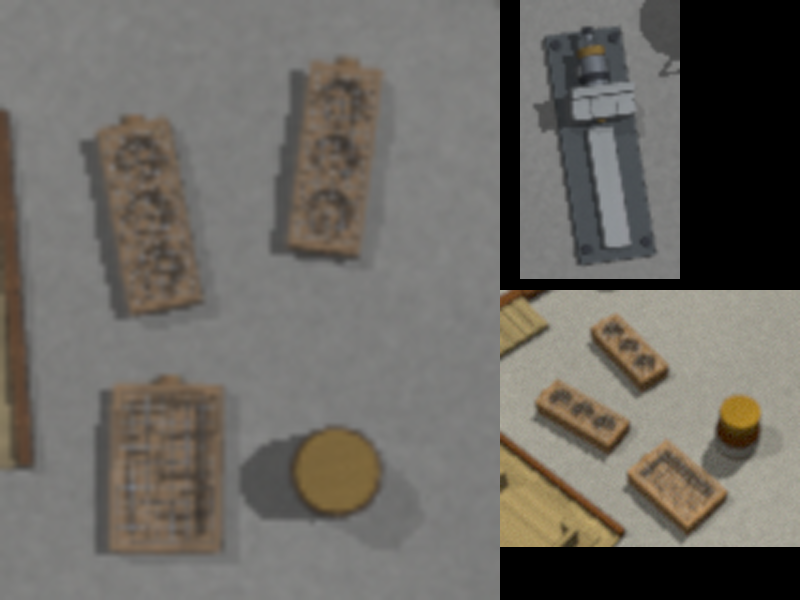

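```bash
cat > h.py <<'E'
from plant import ctrl, imaging
import cv2,numpy as np
def world(n,d):
    m=imaging.camera_model(n);v,u=np.indices(d.shape)
    K=m["mtx"]; c=np.stack([(u-K[0,2])/K[0,0]*d,(v-K[1,2])/K[1,1]*d,d],-1)
    return (c-m["t"])@m["R"]
def plane(n,uv,z):
    m=imaging.camera_model(n);uv=np.atleast_2d(uv).astype(float)
    r=np.c_[uv,np.ones(len(uv))]@np.linalg.inv(m["mtx"]).T@m["R"]
    c=-m["R"].T@m["t"]; return c+r*((z-c[2])/r[:,2])[:,None]
def rects(mask,W,amin):
    out=[]
    for c in cv2.findContours(mask.astype(np.uint8),cv2.RETR_EXTERNAL,cv2.CHAIN_APPROX_NONE)[0]:
        mm=np.zeros(mask.shape,np.uint8);cv2.drawContours(mm,[c],-1,1,-1);mm=mm.astype(bool)&mask
        if mm.sum()<amin: continue
        P=W[mm];zm=np.median(P[:,2])
        (cx,cy),(w,h),a=cv2.minAreaRect((P[:,:2]*1e3).astype(np.float32))
        if w<h:w,h,a=h,w,a+90
        a=(a+90)%180-90
        out.append((np.round(c.reshape(-1,2).mean(0)),round(cx,1),round(cy,1),"L",round(w,1),round(h,1),"yaw",round(a,1),"z",round(zm*1e3,1)))
    return out
def show(n="top"):
    p,d=imaging.snapshot(n); return p,d,world(n,d)
E
python3 - <<'E'
from h import *
z=np.load("pics/top0.npz");p,d=z["p"],z["d"];W=world("top",d);H=W[...,2]
hsv=cv2.cvtColor(p,cv2.COLOR_BGR2HSV)
print("table z",np.median(H[280:300,230:280]),H[280:300,230:280].std())
m=(H>.016)&(H<.028);m[:, :225]=0;m[:150]=0;m[280:]=0
print("low");[print(*r) for r in rects(m,W,80)]
roi=np.zeros_like(m);roi[130:235,355:415]=1
print("rail");[print(*r) for r in rects(roi&(H>.013)&(H<.024),W,40)]
print("base");[print(*r) for r in rects(roi&(H>.004),W,40)]
print("cheek");[print(*r) for r in rects(roi&(H>.044)&(H<.054),W,20)]
m=np.zeros_like(roi);m[165:260,90:230]=1
print("walls");[print(*r) for r in rects(m&(H>.024),W,20)]
print("rackall");[print(*r) for r in rects(m&(H>.005),W,200)]
print(np.round(H[205:235:10,98:228:4]*1e3).astype(int))
for q in[(252,243),(250,195),(287,182),(388,200)]:print(hsv[q[1],q[0]])
E
```

```text
table z -0.0003724207672917135 0.10513652841935354
low
[253. 243.] 456.6 16.4 L 96.0 60.0 yaw -2.8 z 21.6
[388. 201.] 569.2 -356.9 L 125.7 28.7 yaw 8.5 z 18.6
[250. 192.] 596.1 25.2 L 109.2 40.1 yaw 10.1 z 21.9
[287. 181.] 627.3 -78.6 L 110.2 39.8 yaw -7.8 z 21.8
rail
[388. 200.] 569.9 -358.3 L 125.6 29.6 yaw 7.4 z 17.7
base
[385. 183.] 587.4 -222.5 L 372.6 256.9 yaw -78.0 z 11.0
cheek
[386. 170.] 649.3 -347.3 L 63.9 22.9 yaw -83.1 z 49.3
walls
[194. 257.] 420.0 172.5 L 50.5 13.5 yaw 89.4 z 39.8
[122. 237.] 478.7 370.4 L 83.0 20.1 yaw -85.8 z 38.2
[198. 233.] 466.6 61.4 L 269.0 34.1 yaw 78.5 z 38.8
[160. 230.] 469.4 113.3 L 371.1 31.1 yaw 80.3 z 38.4
[158. 201.] 569.0 274.3 L 61.2 20.3 yaw -86.1 z 38.5
[120. 201.] 512.6 172.4 L 509.3 43.7 yaw 74.4 z 38.6
[195. 193.] 591.1 171.0 L 60.3 20.1 yaw -85.7 z 38.1
[121. 191.] 602.5 380.4 L 59.4 18.8 yaw -82.3 z 28.1
[158. 188.] 532.8 111.9 L 417.5 44.4 yaw 64.5 z 27.3
[195. 185.] 535.1 57.2 L 331.8 43.8 yaw 55.4 z 28.3
rackall
[161. 212.] 543.8 193.8 L 526.1 231.9 yaw 88.9 z 10.3
[[15  5 38 21  7  4  9  6  6 33  8  1 16 31 13 10  7 12 27  7 10  6 10 16
   8 14  8 13  5  7  4 11 -2]
 [10  3  8  3 15 10  9  9 15  6  9  4 13  7 12 11 14  9 11 13  9  5  7 10
  13 10  7 12 11 10  2 18 -1]
 [ 1  1  5  8  9  5  3 11 11 10 10  7 13 11  9  7 10 12 39  5  7 11 12 12
  11 10  7 11 11 11  3 15 -1]]
[ 15  73 105]
[ 14  43 119]
[ 14  73 105]
[103  12 147]
```

Run:
```python
from h import *
D=[imaging.snapshot("top") for _ in range(8)]
d=np.stack([x[1] for x in D]);d[d==0]=np.nan;d=np.nan_to_num(np.nanmedian(d,0));p=np.mean([x[0] for x in D],0).astype(np.uint8)
np.savez("pics/top1.npz",p=p,d=d)
W=world("top",d);H=W[...,2]
a=cv2.resize(p[165:260,90:230],(780,529),interpolation=cv2.INTER_CUBIC)
cv2.imwrite("pics/rack.png",a)
# orthographic 2mm/px occupancy of walls
m=(H>.030)&(H<.05);m[:160]=0;m[262:]=0;m[:,:90]=0;m[:,230:]=0
for c in cv2.findContours(m.astype(np.uint8),cv2.RETR_EXTERNAL,cv2.CHAIN_APPROX_NONE)[0]:
    c=c.reshape(-1,2); mm=np.zeros(m.shape,np.uint8);cv2.drawContours(mm,[c],-1,1,-1);P=W[mm.astype(bool)&m]*1e3
    if len(P)>5:print(len(P),np.round(c.mean(0)),np.round(P[:,:2].mean(0),1),np.round(P[:,:2].min(0)),np.round(P[:,:2].max(0)),round(np.median(P[:,2]),1))
# press by colour
v=p.max(2)
roi=np.zeros_like(m);roi[130:235,355:415]=1
print(v[185:215:10,370:405])
for nm,mk,z in[("rail",roi&(v>125)&(np.indices(v.shape)[0]>176),.018)]:
    c=max(cv2.findContours(mk.astype(np.uint8),0,1)[0],key=cv2.contourArea)
    q=plane("top",c.reshape(-1,2),z)[:,:2]*1e3;print(nm,cv2.minAreaRect(q.astype(np.float32)))
m=roi&(H>.003)&(H<.09)
print(rects(m,W,100));print(rects(roi&(H>.014)&(H<.022),W,60));print(rects(roi&(H>.044)&(H<.054),W,20))
m=(H>.016)&(H<.028);m[:, :225]=0;m[:150]=0;m[280:]=0
[print(*r) for r in rects(m,W,80)]
```

```text
122 [194. 259.] [415.1 172.7] [408. 144.] [427. 201.] 39.5
104 [122. 237.] [474.3 370.6] [467. 331.] [491. 411.] 39.0
85 [198. 233.] [484.3 163.5] [476. 134.] [499. 194.] 38.9
83 [160. 230.] [491.4 267.4] [485. 239.] [506. 297.] 39.2
87 [158. 201.] [571.9 273.5] [558. 244.] [580. 304.] 39.4
108 [120. 201.] [573.8 378.8] [558. 338.] [581. 419.] 39.1
83 [195. 192.] [594.2 172.9] [579. 142.] [601. 200.] 39.4
11 [150. 190.] [602.4 296.4] [600. 286.] [606. 306.] 31.1
11 [160. 190.] [604.4 269.5] [603. 259.] [609. 281.] 30.4
8 [203. 186.] [613.1 150.7] [613. 144.] [616. 160.] 30.8
17 [193. 187.] [610.5 180.2] [608. 166.] [616. 196.] 31.0
[[ 68  87  85  85  85  85  84  84  78  56  57  91 140 146 146 145 144 145
  146 147 138  91  84  84  85  84  85  85  82  85 119 123 123 123 125]
 [118  78  60  82  83  84  83  84  84  84  78  59  86 137 147 148 146 146
  147 147 148 143 113  87  84  83  83  84  83  84  89 106 123 126 127]
 [128 121  89  69  84  85  84  83  83  83  83  78  60  57  90 143 149 149
  149 149 150 151 150 137  83  82  84  84  84  83  84  81  82 118 123]]
rail ((569.8434448242188, -357.773681640625), (123.6211166381836, 24.1442928314209), 6.982241153717041)
[(array([385., 185.]), 615.8, -351.1, 'L', 245.4, 83.0, 'yaw', 6.7, 'z', np.float64(9.1))]
[(array([388., 200.]), 569.6, -357.7, 'L', 125.5, 26.7, 'yaw', 7.3, 'z', np.float64(17.9))]
[(array([385., 170.]), 651.0, -347.1, 'L', 64.1, 26.2, 'yaw', -83.2, 'z', np.float64(49.9))]
[253. 243.] 456.7 16.4 L 96.0 59.6 yaw -2.5 z 21.8
[388. 200.] 569.6 -357.6 L 125.7 26.2 yaw 6.9 z 18.0
[250. 193.] 596.4 25.2 L 108.3 40.0 yaw 10.0 z 21.6
[287. 181.] 626.2 -78.5 L 107.4 39.8 yaw -7.8 z 21.9
```

View pics/rack.png

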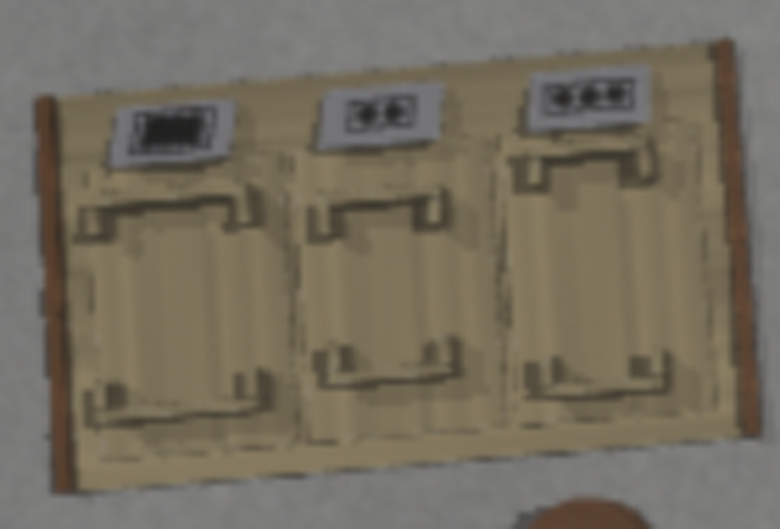

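```bash
R='[0.0196,-0.0306,-0.004],[0,0,0.22],1'; python3 -m crank '[[[0.0196,-0.0306,-0.004],[0,0,0.22],1],[[0.0196,-0.0306,-0.004],[0,0,0.22],1],[[0.0196,-0.0306,-0.004],[0,0,0.22],1],[[0.0196,-0.0306,-0.004],[0,0,0.22],1],[[0.0196,-0.0306,-0.004],[0,0,0.22],1],[[0.0196,-0.0306,-0.004],[0,0,0.22],1],[[0.0196,-0.0306,-0.004],[0,0,0.22],1],[[0.0196,-0.0306,-0.004],[0,0,0.22],1],[[0.0196,-0.0306,-0.004],[0,0,0.22],1],[[0.0196,-0.0306,-0.004],[0,0,0.22],1],[[0.0196,-0.0306,-0.004],[0,0,0.22],1],[[0.0196,-0.0306,-0.004],[0,0,0.22],1]]'
```

```text
clock: 1.7
tool_pos: [0.3889, 0.289, 0.1788]
orientation: [-180.0, -0.0, -10.4]
force: [0.0, 0.0, 0.3]
opening: 0.0877
gripper_force: 0.0
```

```bash
python3 -m crank '[[[0.0196,-0.0306,-0.003],[0,0,0.22],1],[[0.0196,-0.0306,-0.003],[0,0,0.22],1],[[0.0196,-0.0306,-0.003],[0,0,0.22],1],[[0.0196,-0.0306,-0.003],[0,0,0.22],1],[[0.0196,-0.0306,-0.003],[0,0,0.22],1],[[0.0196,-0.0306,-0.003],[0,0,0.22],1],[[0.0196,-0.0306,-0.003],[0,0,0.22],1],[[0.0196,-0.0306,-0.003],[0,0,0.22],1],[[0.0196,-0.0306,-0.003],[0,0,0.22],1],[[0.0196,-0.0306,-0.003],[0,0,0.22],1],[[0.0196,-0.0306,-0.003],[0,0,0.22],1],[[0.0196,-0.0306,-0.003],[0,0,0.22],1]]'
```

```text
clock: 2.9
tool_pos: [0.6243, -0.0784, 0.1426]
orientation: [-180.0, -0.0, -7.8]
force: [0.4, 0.7, 0.4]
opening: 0.0881
gripper_force: 0.0
```

```bash
python3 -m crank '[[[0,0,-0.03],[0,0,0],1],[[0,0,-0.03],[0,0,0],1],[[0,0,-0.03],[0,0,0],1],[[0,0,-0.02],[0,0,0],1],[[0,0,-0.015],[0,0,0],1],[[0,0,-0.0095],[0,0,0],1],[[0,0,-0.004],[0,0,0],1],[[0,0,0],[0,0,0],-1],[[0,0,0],[0,0,0],-1],[[0,0,0],[0,0,0],-1],[[0,0,0],[0,0,0],-1],[[0,0,0],[0,0,0],-1]]'
```

```text
clock: 4.1
tool_pos: [0.6237, -0.077, 0.0046]
orientation: [-180.0, -0.0, -7.8]
force: [-0.5, -0.1, -0.8]
opening: 0.0527
gripper_force: 0.0
```

```bash
python3 -m crank '[[[0,0,0],[0,0,0],-1],[[0,0,0],[0,0,0],-1],[[0,0,0],[0,0,0],-1],[[0,0,0],[0,0,0],-1],[[0,0,0],[0,0,0],-1],[[0,0,0],[0,0,0],-1],[[0,0,0.01],[0,0,0],-1],[[0,0,0.02],[0,0,0],-1],[[0,0,0.02],[0,0,0],-1],[[0,0,0.02],[0,0,0],-1],[[0,0,0.01],[0,0,0],-1],[[0,0,0],[0,0,0],-1]]'
```

```text
clock: 5.3
tool_pos: [0.6245, -0.0769, 0.0858]
orientation: [-180.0, -0.2, -7.8]
force: [0.5, 0.6, -0.7]
opening: 0.0398
gripper_force: 30.0
```

Run:
```python
from h import *
p,d=imaging.snapshot("side");q,e=imaging.snapshot("top")
o=np.zeros((600,800,3),np.uint8)
o[:400,:]=cv2.resize(p[130:270,180:460],(800,400));o[400:600,:400]=cv2.resize(q[130:230,230:430],(400,200))
cv2.imwrite("pics/g1.png",o)
W=world("top",e);H=W[...,2];m=(H>.016)&(H<.028);m[:, :225]=0;m[:150]=0;m[280:]=0
[print(*r) for r in rects(m,W,80)]
```

```text
[253. 243.] 456.7 16.5 L 95.8 60.1 yaw -2.6 z 21.9
[249. 196.] 584.5 23.2 L 85.0 40.3 yaw 9.9 z 21.5
[388. 200.] 569.5 -357.3 L 125.2 26.8 yaw 6.5 z 18.5
```

View pics/g1.png

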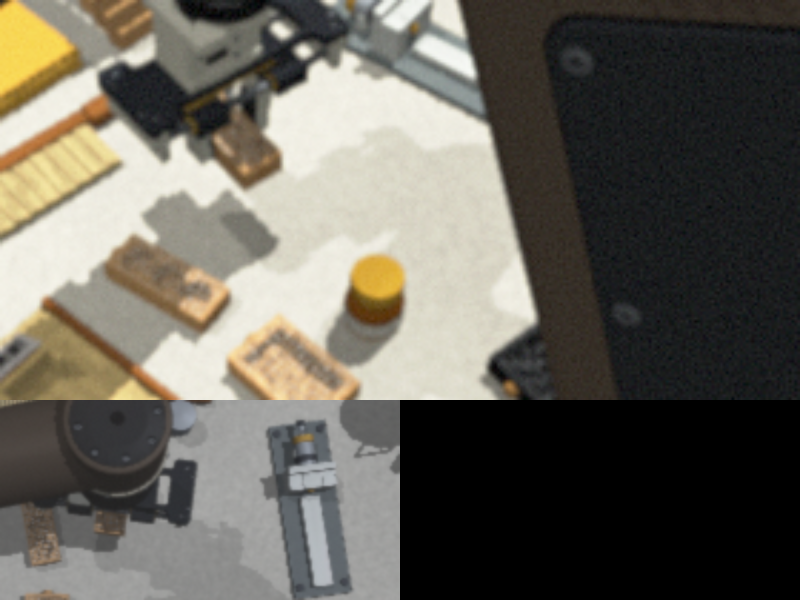

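```bash
python3 -m crank '[[[-0.0076,-0.0352,0],[0,0,1.85],-1],[[-0.0076,-0.0352,0],[0,0,1.85],-1],[[-0.0076,-0.0352,0],[0,0,1.85],-1],[[-0.0076,-0.0352,0],[0,0,1.85],-1],[[-0.0076,-0.0352,0],[0,0,1.85],-1],[[-0.0076,-0.0352,0],[0,0,1.85],-1],[[-0.0076,-0.0352,0],[0,0,1.85],-1],[[-0.0075,-0.0351,0],[0,0,1.85],-1],[[0,0,-0.02],[0,0,0],-1],[[0,0,-0.01],[0,0,0],-1],[[0,0,0],[0,0,0],-1],[[0,0,0],[0,0,0],-1]]'
```

```text
clock: 6.6
tool_pos: [0.5628, -0.3578, 0.0535]
orientation: [-180.0, 0.1, 7.0]
force: [0.6, -0.7, -0.6]
opening: 0.0398
gripper_force: 30.0
```

Run:
```python
from h import *
p,d=imaging.snapshot("side");q,e=imaging.snapshot("top")
o=np.zeros((600,800,3),np.uint8)
o[:,:500]=cv2.resize(p[100:190,275:385],None,fx=500/110,fy=600/90,interpolation=cv2.INTER_CUBIC)
o[:420,500:]=cv2.resize(q[130:235,350:425],(300,420),interpolation=cv2.INTER_CUBIC)
cv2.imwrite("pics/b1.png",o)
for n,dd in(("top",e),("side",d)):
    W=world(n,dd);a,b=np.deg2rad(7),np.array([.6382,-.3493])
    X=W[...,:2]-b;u=X@[np.cos(a),np.sin(a)];v=X@[-np.sin(a),np.cos(a)];H=W[...,2]
    for zc,t in((.050+.022,"cagetop"),(.05,"cheek"),(.018,"rail")):
        m=(abs(H-zc)<.006)&(abs(v)<.06)&(u>-.15)&(u<.04)
        if m.sum()>15:print(n,t,m.sum(),"u",np.round(np.percentile(u[m],[2,98])*1e3,1),"v",np.round(np.percentile(v[m],[2,98])*1e3,1),"z",np.median(H[m]))
```

```text
top cagetop 88 u [-125.7 -104.8] v [-19.8  19.6] z 0.07155094460690062
top rail 65 u [-143.2 -114.9] v [-33.7  37.5] z 0.015124754970084406
side cheek 126 u [-86.5  32.4] v [-19.7  35.1] z 0.050006735228561486
side rail 236 u [-92.2  25.5] v [-7.9 33.7] z 0.0168242354400997
```

View pics/b1.png

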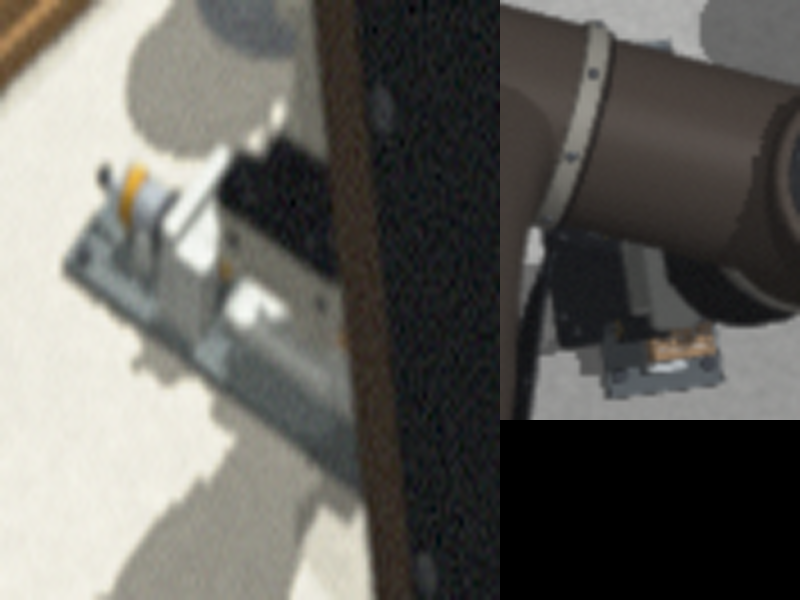

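```bash
python3 -m crank '[[[0,0,-0.012],[0,0,0],-1],[[0,0,-0.01],[0,0,0],-1],[[0,0,-0.006],[0,0,0],-1],[[0,0,-0.002],[0,0,0],-1],[[0,0,0],[0,0,0],-1],[[0.006,0.0007,0],[0,0,0],-1],[[0.004,0.0005,0],[0,0,0],-1],[[0.003,0.0004,0],[0,0,0],-1],[[0,0,0],[0,0,0],-1]]'; python3 -m crank '[[[0.003,0.0004,0],[0,0,0],-1],[[0.003,0.0004,0],[0,0,0],-1],[[0,0,0],[0,0,0],-1],[[0,0,0],[0,0,0],-1]]'
```

```text
clock: 7.6
tool_pos: [0.5765, -0.3569, 0.0243]
orientation: [180.0, -0.0, 7.0]
force: [-0.9, -0.2, -0.6]
opening: 0.0396
gripper_force: 30.0
clock: 8.0
tool_pos: [0.5784, -0.3564, 0.0238]
orientation: [-179.9, 0.3, 6.9]
force: [-9.9, -2.9, 4.5]
opening: 0.0396
gripper_force: 30.0
```

```bash
python3 -m crank '[[[0.003,0.0004,0],[0,0,0],-1],[[0.003,0.0004,0],[0,0,0],-1],[[0.002,0.0002,0],[0,0,0],-1],[[0,0,0],[0,0,0],-1],[[0,0,0],[0,0,0],-1]]'; python3 -m crank '[[[0.002,0.0002,0],[0,0,0],-1],[[0.002,0.0002,0],[0,0,0],-1],[[0,0,0],[0,0,0],-1],[[0,0,0],[0,0,0],-1]]'
```

```text
clock: 8.5
tool_pos: [0.589, -0.3551, 0.0237]
orientation: [-180.0, 0.1, 7.0]
force: [-5.1, -1.8, 0.2]
opening: 0.0398
gripper_force: 30.0
clock: 8.9
tool_pos: [0.5912, -0.3548, 0.0236]
orientation: [-179.9, 0.3, 6.9]
force: [-10.6, -2.4, 2.6]
opening: 0.0398
gripper_force: 30.0
```

```bash
cat > pl.py <<'E'
from h import *
import sys
def uv(W):
    a,b=np.deg2rad(7),np.array([.6382,-.3493]);X=W[...,:2]-b
    return X@[np.cos(a),np.sin(a)],X@[-np.sin(a),np.cos(a)]
D=[imaging.snapshot("top") for _ in range(3)];e=np.median([x[1] for x in D],0);q=D[0][0]
p,d=imaging.snapshot("side")
W=world("top",e);u,v=uv(W);H=W[...,2]
print("tcp uv",[round(float(x)*1e3,1) for x in uv(ctrl.get_obs()["tool_pos"])],ctrl.get_obs()["force"])
m=(abs(H-.040)<.006)&(abs(v)<.04)&(u>-.15)&(u<.0)
if m.sum():print("cage",m.sum(),"u",np.round(np.percentile(u[m],[2,98])*1e3,1),"v",np.round(np.percentile(v[m],[2,98])*1e3,1),"z",np.median(H[m]))
o=np.zeros((600,800,3),np.uint8)
o[:,:500]=cv2.resize(p[100:190,275:385],None,fx=500/110,fy=600/90,interpolation=cv2.INTER_CUBIC)
o[:420,500:]=cv2.resize(q[130:235,350:425],(300,420),interpolation=cv2.INTER_CUBIC)
cv2.imwrite(sys.argv[1],o)
E
python3 pl.py pics/b2.png
```

```text
tcp uv [-47.4, 0.3] [-10.30903777  -1.78487059   3.5585451 ]
cage 128 u [-108.1  -75.6] v [-20.3  18.9] z 0.04008009580269395
```

View pics/b2.png

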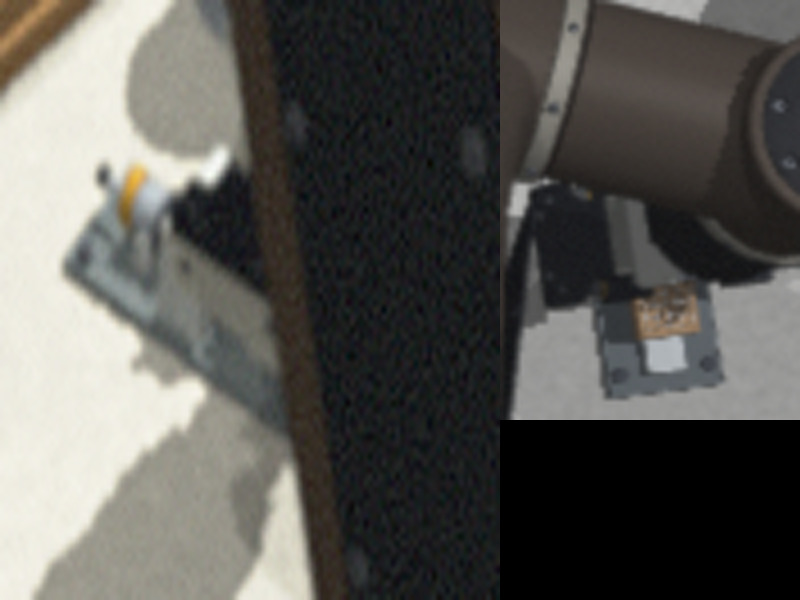

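```bash
python3 -m crank '[[[0.002,0.0002,0],[0,0,0],-1],[[0.002,0.0002,0],[0,0,0],-1],[[0,0,0],[0,0,0],-1],[[0,0,0],[0,0,0],-1],[[0,0,0],[0,0,0],-1]]';python3 pl.py pics/b3.png; python3 -m crank '[[[0.002,0.0002,0],[0,0,0],-1],[[0.002,0.0002,0],[0,0,0],-1],[[0,0,0],[0,0,0],-1],[[0,0,0],[0,0,0],-1],[[0,0,0],[0,0,0],-1]]';python3 pl.py pics/b3.png
```

```text
clock: 9.6
tool_pos: [0.5949, -0.3544, 0.0236]
orientation: [-179.9, 0.3, 6.9]
force: [-10.7, -1.2, 3.1]
opening: 0.0401
gripper_force: 30.0
tcp uv [-43.6, 0.3] [-10.87982892  -1.36904306   4.26333374]
cage 134 u [-104.4  -71.2] v [-20.3  19.2] z 0.04032755692840038
clock: 10.3
tool_pos: [0.5954, -0.3542, 0.0234]
orientation: [-179.8, 0.6, 6.9]
force: [-19.3, -3.4, 10.6]
opening: 0.0398
gripper_force: 30.0
tcp uv [-43.1, 0.3] [-20.53028561  -4.04221396  10.02251102]
cage 134 u [-103.8  -70. ] v [-20.4  19. ] z 0.03995527560096165
```

```bash
H='[[0,0,0],[0,0,0],-1]'; python3 -m crank '[[[0.002,0.0002,0.001],[0,0,0],-1],[[0,0,0],[0,0,0],-1],[[0,0,0],[0,0,0],-1],[[0,0,0],[0,0,0],-1],[[0,0,0],[0,0,0],-1],[[0,0,0],[0,0,0],-1],[[0,0,0],[0,0,0],-1],[[0,0,0],[0,0,0],-1],[[0,0,0],[0,0,0],-1],[[0,0,0],[0,0,0],-1],[[0,0,0],[0,0,0],-1],[[0,0,0],[0,0,0],-1]]' ; python3 -m crank '[[[0,0,0],[0,0,0],-1],[[0,0,0],[0,0,0],-1],[[0,0,0],[0,0,0],-1],[[0,0,0],[0,0,0],-1],[[0,0,0],[0,0,0],-1],[[0,0,0],[0,0,0],-1],[[0,0,0],[0,0,0],-1],[[0,0,0],[0,0,0],-1],[[0,0,0],[0,0,0],-1],[[0,0,0],[0,0,0],-1],[[0,0,0],[0,0,0],-1],[[0,0,0],[0,0,0],-1]]'; python3 -m crank '[[[0,0,0],[0,0,0],-1],[[0,0,0],[0,0,0],-1],[[0,0,0],[0,0,0],-1],[[0,0,0],[0,0,0],-1],[[0,0,0],[0,0,0],-1],[[0,0,0],[0,0,0],-1],[[0,0,0],[0,0,0],-1],[[0,0,0],[0,0,0],-1],[[0,0,0],[0,0,0],-1],[[0,0,0],[0,0,0],-1],[[0,0,0],[0,0,0],-1],[[0,0,0],[0,0,0],-1]]'; python3 pl.py pics/b4.png
```

```text
clock: 11.7
tool_pos: [0.5955, -0.3542, 0.0235]
orientation: [-179.8, 0.8, 6.9]
force: [-23.6, -4.9, 7.8]
opening: 0.0394
gripper_force: 30.0
clock: 12.9
tool_pos: [0.5954, -0.3542, 0.0235]
orientation: [-179.8, 0.8, 6.9]
force: [-23.6, -5.7, 8.2]
opening: 0.0396
gripper_force: 30.0
clock: 14.1
tool_pos: [0.5955, -0.3542, 0.0235]
orientation: [-179.8, 0.8, 6.9]
force: [-24.5, -4.1, 7.8]
opening: 0.0396
gripper_force: 30.0
tcp uv [-43.0, 0.4] [-23.0876561   -5.70235881   6.97011019]
cage 140 u [-103.9  -69.2] v [-20.8  19.2] z 0.040450663812666376
```

```bash
python3 -m crank '[[[-0.01,-0.0012,0],[0,0,0],-1],[[-0.012,-0.0015,0],[0,0,0],-1],[[-0.012,-0.0015,0],[0,0,0],-1],[[0,0,0],[0,0,0],-1],[[0,0,0.02],[0,0,0],-1],[[0,0,0.02],[0,0,0],-1],[[0,0,0.02],[0,0,0],-1],[[0,0,0.01],[0,0,0],-1],[[0,0,0],[0,0,0],-1]]'; python3 pl.py pics/b5.png
```

```text
clock: 15.2
tool_pos: [0.5713, -0.3582, 0.0969]
orientation: [179.9, -0.2, 7.0]
force: [-0.4, 0.3, -0.3]
opening: 0.0395
gripper_force: 30.0
tcp uv [-69.5, 0.2] [ 0.50193479 -0.39278201 -0.27728209]
```

```bash
python3 -m crank '[[[-0.0019,0.0438,0],[0,0,-0.25],-1],[[-0.0019,0.0438,0],[0,0,-0.25],-1],[[-0.0019,0.0438,0],[0,0,-0.25],-1],[[-0.0019,0.0438,0],[0,0,-0.25],-1],[[-0.0019,0.0438,0],[0,0,-0.25],-1],[[-0.0019,0.0438,0],[0,0,-0.25],-1],[[-0.0019,0.0438,0],[0,0,-0.25],-1],[[-0.0019,0.0438,0],[0,0,-0.25],-1],[[-0.0019,0.0438,0],[0,0,-0.25],-1],[[-0.0019,0.0438,0],[0,0,-0.25],-1],[[-0.0019,0.0438,0],[0,0,-0.25],-1],[[-0.0024,0.0445,0],[0,0,-0.25],-1]]';python3 -m crank '[[[0,0,-0.02],[0,0,0],-1],[[0,0,-0.01],[0,0,0],-1],[[0,0,0],[0,0,0],-1]]'
cat > ps.py <<'E'
from h import *
import sys
# args: file cx cy yaw ztop
cx,cy,yaw,zt=map(float,sys.argv[2:6])
def uv(W):
    a=np.deg2rad(yaw);X=W[...,:2]-np.array([cx,cy])
    return X@[np.cos(a),np.sin(a)],X@[-np.sin(a),np.cos(a)]
o=ctrl.get_obs();t=o["tool_pos"];print("tcp",np.round(t,4),"uv",np.round(np.array(uv(t))*1e3,1))
im=[]
for n in("top","side"):
    D=[imaging.snapshot(n) for _ in range(3)];e=np.median([x[1] for x in D],0);q=D[0][0]
    W=world(n,e);u,v=uv(W);H=W[...,2]
    m=(abs(H-zt)<.006)&(abs(v)<.045)&(abs(u)<.08)
    if m.sum()>5:print(n,m.sum(),"u",np.round(np.percentile(u[m],[2,98])*1e3,1),"v",np.round(np.percentile(v[m],[2,98])*1e3,1),"z",np.median(H[m]))
    k=imaging.camera_model(n);c=k["mtx"]@(k["R"]@[cx,cy,zt]+k["t"]);x,y=(c[:2]/c[2]).astype(int)
    x=min(max(x,40),519);y=min(max(y,45),374);im.append(cv2.resize(q[y-45:y+45,x-40:x+40],(400,450),interpolation=cv2.INTER_CUBIC))
cv2.imwrite(sys.argv[1],np.hstack(im))
E
python3 ps.py pics/s1.png .539 .1675 4 .0845
```

```text
clock: 16.6
tool_pos: [0.5458, 0.1699, 0.0942]
orientation: [180.0, 0.1, 4.0]
force: [1.5, 0.5, 0.1]
opening: 0.0399
gripper_force: 30.0
clock: 16.9
tool_pos: [0.5448, 0.1671, 0.0627]
orientation: [179.9, 0.3, 4.0]
force: [-0.0, -0.6, -0.2]
opening: 0.0401
gripper_force: 30.0
tcp [0.5448 0.1671 0.0627] uv [ 5.8 -0.8]
top 93 u [-53.8 -20.4] v [-21.6  17.3] z 0.08046077425290084
side 401 u [-52.4  20.5] v [-29.5  20.1] z 0.08155446301633405
```

View pics/s1.png

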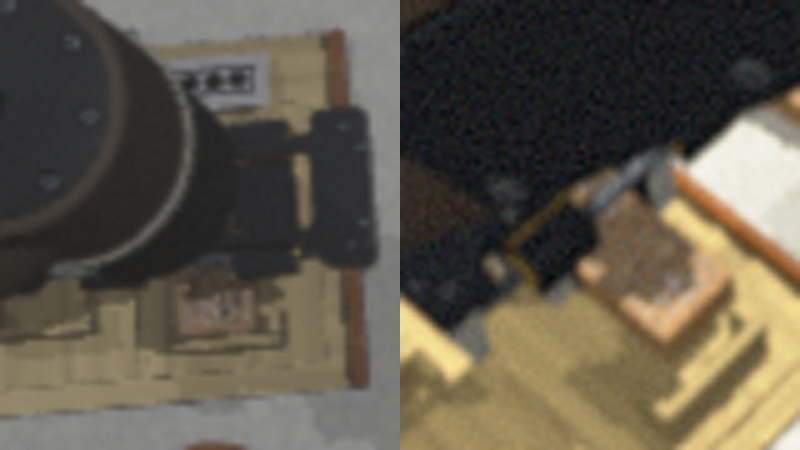

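```bash
python3 -m crank '[[[0.0015,0.002,0],[0,0,0],-1],[[0,0,-0.015],[0,0,0],-1],[[0,0,-0.015],[0,0,0],-1],[[0,0,-0.01],[0,0,0],-1],[[0,0,-0.005],[0,0,0],-1],[[0,0,-0.002],[0,0,0],-1],[[0,0,0],[0,0,0],-1]]';  python3 ps.py pics/s2.png .539 .1675 4 .032
```

```text
clock: 17.9
tool_pos: [0.5482, 0.1705, 0.0182]
orientation: [180.0, -0.0, 4.0]
force: [-0.3, -0.9, -0.1]
opening: 0.0396
gripper_force: 30.0
tcp [0.5482 0.1705 0.0182] uv [9.4 2.3]
top 196 u [-61.4  78.4] v [-29.4  24.4] z 0.03329788066172114
side 489 u [-61.4   7.9] v [-26.2  31.6] z 0.0341223508856936
```

```bash
python3 -m crank '[[[0,0,-0.0025],[0,0,0],-1],[[0,0,0],[0,0,0],0.3],[[0,0,0],[0,0,0],0.3],[[0,0,0],[0,0,0],0.3],[[0,0,0],[0,0,0],0.3],[[0,0,0],[0,0,0],0.3],[[0,0,0.02],[0,0,0],0.3],[[0,0,0.03],[0,0,0],0.3],[[0,0,0.03],[0,0,0],0.3],[[0,0,0.03],[0,0,0],0.3],[[0,0,0.03],[0,0,0],0.3],[[0,0,0],[0,0,0],0.3]]'
python3 - <<'E'
from h import *
D=[imaging.snapshot("top") for _ in range(3)];d=np.median([x[1] for x in D],0);p=D[0][0]
W=world("top",d);H=W[...,2]
m=(H>.016)&(H<.028);m[:, :225]=0;m[:150]=0;m[280:]=0
[print(*r) for r in rects(m,W,80)]
E
```

```text
clock: 19.4
tool_pos: [0.5503, 0.1716, 0.1603]
orientation: [-179.8, -0.4, 4.0]
force: [0.4, 0.3, 0.2]
opening: 0.0568
gripper_force: 0.0
[253. 243.] 456.6 16.4 L 95.9 59.8 yaw -2.6 z 21.7
[388. 200.] 569.5 -357.1 L 126.0 26.9 yaw 6.5 z 18.1
[249. 192.] 596.7 25.2 L 109.0 40.0 yaw 10.2 z 21.8
```

```bash
python3 -m crank '[[[0.0088,-0.0294,0],[0,0,1.22],0.7],[[0.0088,-0.0294,0],[0,0,1.22],0.7],[[0.0088,-0.0294,0],[0,0,1.22],0.7],[[0.0088,-0.0294,0],[0,0,1.22],0.7],[[0.0088,-0.0294,0],[0,0,1.22],0.7],[[0,0,-0.02],[0,0,0],0.7],[[0,0,0],[0,0,0],0.7]]';  python3 ps.py pics/s3.png .539 .1675 4 .032
```

```text
clock: 20.25
tool_pos: [0.5897, 0.0219, 0.1318]
orientation: [180.0, 0.4, 9.9]
force: [-0.2, -0.8, -2.0]
opening: 0.0744
gripper_force: 0.0
tcp [0.5897 0.0219 0.1318] uv [  40.4 -148.8]
top 350 u [-60.4  31.6] v [-26.9  21.8] z 0.0316601830823397
side 881 u [-61.   77.4] v [-24.   31.5] z 0.031053605888628107
```

View pics/s3.png

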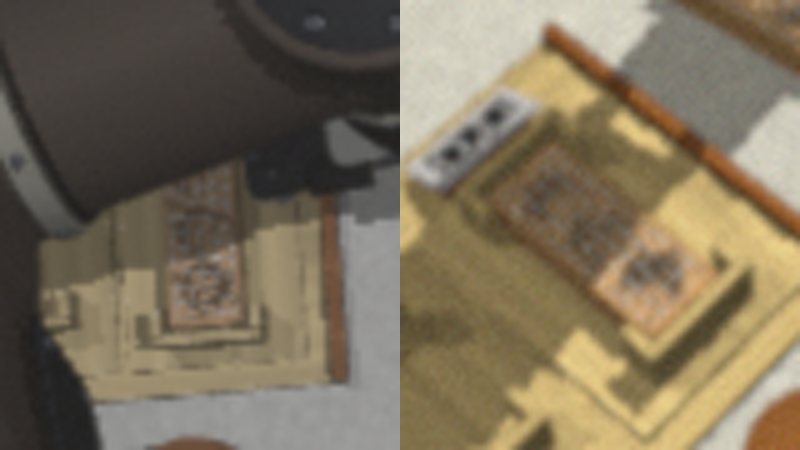

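```bash
python3 -m crank '[[[0,0,0],[0,0,0],0.7],[[0,0,0],[0,0,0],0.7]]'
```

```text
clock: 20.75
tool_pos: [0.5921, 0.0238, 0.136]
orientation: [-180.0, -0.0, 10.1]
force: [-0.9, -0.7, 0.0]
opening: 0.0744
gripper_force: 0.0
```

```bash
python3 -m crank '[[[0.002,0.001,-0.03],[0,0,0],0.7],[[0,0,-0.03],[0,0,0],0.7],[[0,0,-0.03],[0,0,0],0.7],[[0,0,-0.02],[0,0,0],0.7],[[0,0,-0.012],[0,0,0],0.7],[[0,0,-0.007],[0,0,0],0.7],[[0,0,-0.003],[0,0,0],0.7],[[0,0,0],[0,0,0],0.7],[[0,0,0],[0,0,0],-1],[[0,0,0],[0,0,0],-1],[[0,0,0],[0,0,0],-1],[[0,0,0],[0,0,0],-1]]';python3 -m crank '[[[0,0,0],[0,0,0],-1],[[0,0,0],[0,0,0],-1],[[0,0,0],[0,0,0],-1],[[0,0,0],[0,0,0],-1],[[0,0,0],[0,0,0],-1]]'
```

```text
clock: 21.95
tool_pos: [0.5942, 0.0245, 0.004]
orientation: [-180.0, -0.0, 10.1]
force: [0.1, 0.1, -0.7]
opening: 0.048
gripper_force: 0.0
clock: 22.45
tool_pos: [0.5941, 0.0245, 0.0038]
orientation: [-180.0, -0.0, 10.1]
force: [-1.0, 0.1, 4.0]
opening: 0.0396
gripper_force: 30.0
```

```bash
python3 -m crank '[[[0,0,0.01],[0,0,0],-1],[[0,0,0.03],[0,0,0],-1],[[0,0,0.04],[0,0,0],-1],[[-0.003,-0.0383,0],[0,0,-0.31],-1],[[-0.003,-0.0383,0],[0,0,-0.31],-1],[[-0.003,-0.0383,0],[0,0,-0.31],-1],[[-0.003,-0.0383,0],[0,0,-0.31],-1],[[-0.003,-0.0383,0],[0,0,-0.31],-1]]';python3 -m crank '[[[-0.003,-0.0383,0],[0,0,-0.31],-1],[[-0.003,-0.0383,0],[0,0,-0.31],-1],[[-0.003,-0.0383,0],[0,0,-0.31],-1],[[-0.003,-0.0383,0],[0,0,-0.31],-1],[[-0.003,-0.0383,0],[0,0,-0.31],-1],[[0,0,-0.02],[0,0,0],-1],[[0,0,-0.02],[0,0,0],-1],[[0,0,-0.01],[0,0,0],-1],[[0,0,0],[0,0,0],-1],[[0,0,0],[0,0,0],-1]]'; python3 ps.py pics/b6.png .6382 -.3493 7 .0515;python3 pl.py pics/b7.png
```

```text
clock: 23.25
tool_pos: [0.5786, -0.1685, 0.0841]
orientation: [-180.0, -0.0, 8.5]
force: [0.7, 0.0, -0.8]
opening: 0.0399
gripper_force: 30.0
clock: 24.25
tool_pos: [0.5645, -0.3585, 0.0342]
orientation: [180.0, -0.0, 7.0]
force: [-0.0, -0.0, -0.4]
opening: 0.0398
gripper_force: 30.0
tcp [ 0.5645 -0.3585  0.0342] uv [-74.3  -0.2]
side 139 u [ 1.2 32.5] v [-29.7  34.9] z 0.05006596633947336
tcp uv [-74.7, -0.2] [-0.39400505 -0.0394318  -0.68584881]
cage 26 u [-126.  -105.4] v [-13.8  18.9] z 0.03803537388551652
```

```bash
python3 -m crank '[[[0,0,-0.006],[0,0,0],-1],[[0,0,-0.004],[0,0,0],-1],[[0,0,-0.001],[0,0,0],-1],[[0.005,0.0006,0],[0,0,0],-1],[[0.005,0.0006,0],[0,0,0],-1],[[0.003,0.0004,0],[0,0,0],-1],[[0.003,0.0004,0],[0,0,0],-1],[[0.003,0.0004,0],[0,0,0],-1],[[0,0,0],[0,0,0],-1]]'; python3 -m crank '[[[0.002,0.0002,0],[0,0,0],-1],[[0.002,0.0002,0],[0,0,0],-1],[[0.002,0.0002,0],[0,0,0],-1],[[0,0,0],[0,0,0],-1],[[0,0,0],[0,0,0],-1]]'; python3 pl.py pics/b7.png
```

```text
clock: 25.65
tool_pos: [0.5802, -0.3565, 0.0223]
orientation: [-179.9, 0.3, 6.9]
force: [-10.5, -2.7, 4.3]
opening: 0.0396
gripper_force: 30.0
clock: 26.15
tool_pos: [0.5853, -0.3559, 0.0223]
orientation: [-179.9, 0.4, 6.9]
force: [-11.1, -2.3, 5.8]
opening: 0.0399
gripper_force: 30.0
tcp uv [-53.3, -0.1] [-11.29989553  -1.81021374   5.57843729]
cage 95 u [-104.6  -81.7] v [-20.4  18.5] z 0.04027691352746159
```

```bash
python3 -m crank '[[[0.002,0.0002,0],[0,0,0],-1],[[0.002,0.0002,0.001],[0,0,0],-1],[[0.002,0.0002,0],[0,0,0],-1],[[0,0,0],[0,0,0],-1],[[0,0,0],[0,0,0],-1],[[0,0,0],[0,0,0],-1],[[0,0,0],[0,0,0],-1],[[0,0,0],[0,0,0],-1],[[0,0,0],[0,0,0],-1],[[0,0,0],[0,0,0],-1],[[0,0,0],[0,0,0],-1],[[0,0,0],[0,0,0],-1]]' ; python3 -m crank '[[[0,0,0],[0,0,0],-1],[[0,0,0],[0,0,0],-1],[[0,0,0],[0,0,0],-1],[[0,0,0],[0,0,0],-1],[[0,0,0],[0,0,0],-1],[[0,0,0],[0,0,0],-1],[[0,0,0],[0,0,0],-1],[[0,0,0],[0,0,0],-1],[[0,0,0],[0,0,0],-1],[[0,0,0],[0,0,0],-1],[[0,0,0],[0,0,0],-1],[[0,0,0],[0,0,0],-1]]'; python3 -m crank '[[[0,0,0],[0,0,0],-1],[[0,0,0],[0,0,0],-1],[[0,0,0],[0,0,0],-1],[[0,0,0],[0,0,0],-1],[[0,0,0],[0,0,0],-1],[[0,0,0],[0,0,0],-1],[[0,0,0],[0,0,0],-1],[[0,0,0],[0,0,0],-1],[[0,0,0],[0,0,0],-1],[[0,0,0],[0,0,0],-1],[[0,0,0],[0,0,0],-1],[[0,0,0],[0,0,0],-1]]'; python3 pl.py pics/b8.png
```

```text
clock: 27.55
tool_pos: [0.5863, -0.3556, 0.0219]
orientation: [-179.7, 0.8, 6.8]
force: [-22.5, -5.3, 6.4]
opening: 0.0398
gripper_force: 30.0
clock: 28.75
tool_pos: [0.5863, -0.3556, 0.0219]
orientation: [-179.7, 0.8, 6.8]
force: [-21.4, -5.3, 7.3]
opening: 0.0395
gripper_force: 30.0
clock: 29.95
tool_pos: [0.5863, -0.3556, 0.0219]
orientation: [-179.7, 0.8, 6.8]
force: [-21.5, -5.7, 6.3]
opening: 0.0398
gripper_force: 30.0
tcp uv [-52.3, 0.1] [-21.68309055  -6.21180509   7.44460043]
cage 98 u [-103.9  -79.7] v [-21.1  18.4] z 0.03998474527298079
```

```bash
python3 -m crank '[[[-0.01,-0.0012,0],[0,0,0],-1],[[-0.012,-0.0015,0],[0,0,0],-1],[[-0.012,-0.0015,0],[0,0,0],-1],[[0,0,0.01],[0,0,0],-1],[[0,0,0.025],[0,0,0],-1],[[0,0,0.03],[0,0,0],-1],[[0,0,0.02],[0,0,0],-1],[[0,0,0],[0,0,0],-1],[[0,0,0],[0,0,0],-1]]'
```

```text
clock: 31.05
tool_pos: [0.5618, -0.3591, 0.1097]
orientation: [180.0, -0.1, 7.0]
force: [-0.1, -0.0, -1.1]
opening: 0.0396
gripper_force: 30.0
```

```bash
python3 -m crank '[[[-0.0019,0.0439,0],[0,0,-0.25],-1],[[-0.0019,0.0439,0],[0,0,-0.25],-1],[[-0.0019,0.0439,0],[0,0,-0.25],-1],[[-0.0019,0.0439,0],[0,0,-0.25],-1],[[-0.0019,0.0439,0],[0,0,-0.25],-1],[[-0.0019,0.0439,0],[0,0,-0.25],-1],[[-0.0019,0.0439,0],[0,0,-0.25],-1],[[-0.0019,0.0439,0],[0,0,-0.25],-1],[[-0.0019,0.0439,0],[0,0,-0.25],-1],[[-0.0019,0.0439,0],[0,0,-0.25],-1],[[-0.0019,0.0439,0],[0,0,-0.25],-1],[[-0.0019,0.0439,0],[0,0,-0.25],-1]]';python3 -m crank '[[[0,0,-0.02],[0,0,0],-1],[[0,0,-0.005],[0,0,0],-1],[[0,0,0],[0,0,0],-1],[[0,0,0],[0,0,0],-1],[[0,0,0],[0,0,0],-1]]'; python3 ps.py pics/s4.png .539 .1675 4 .102;python3 ps.py pics/s5.png .539 .1675 4 .032
```

```text
clock: 32.25
tool_pos: [0.5373, 0.1694, 0.1078]
orientation: [180.0, 0.1, 4.0]
force: [0.9, 0.3, -0.8]
opening: 0.0398
gripper_force: 30.0
clock: 32.75
tool_pos: [0.5387, 0.1669, 0.0841]
orientation: [-180.0, -0.0, 3.9]
force: [0.4, 0.1, -0.3]
opening: 0.0393
gripper_force: 30.0
tcp [0.5387 0.1669 0.0841] uv [-0.4 -0.6]
top 116 u [-52.4  49.4] v [-21.6  17. ] z 0.10159842566220843
side 376 u [-51.9  -0.9] v [-29.   24.6] z 0.1010351619343728
tcp [0.5384 0.1674 0.0839] uv [-0.6 -0.1]
top 107 u [-61.6  79.2] v [-29.3  28. ] z 0.031106188513382402
side 379 u [-61.1  31.5] v [-22.6  31.4] z 0.03115117627981418
```

View pics/s4.png

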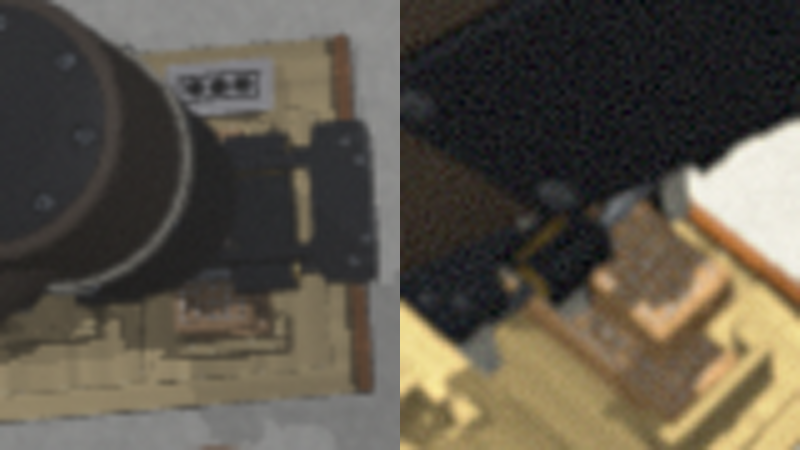

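```bash
python3 -m crank '[[[0.001,0.002,0],[0,0,0],-1],[[0,0,-0.015],[0,0,0],-1],[[0,0,-0.015],[0,0,0],-1],[[0,0,-0.01],[0,0,0],-1],[[0,0,-0.004],[0,0,0],-1],[[0,0,-0.002],[0,0,0],-1],[[0,0,0],[0,0,0],-1],[[0,0,0],[0,0,0],-1]]';  python3 ps.py pics/s6.png .539 .1675 4 .054
```

```text
clock: 34.15
tool_pos: [0.5396, 0.1698, 0.0381]
orientation: [-180.0, -0.0, 4.0]
force: [0.5, -0.0, -1.4]
opening: 0.0399
gripper_force: 30.0
tcp [0.5396 0.1698 0.0381] uv [0.7 2.3]
top 109 u [-51.1  50.5] v [-18.1  20.6] z 0.055803384228371194
side 347 u [-51.1  -3.5] v [-27.2  22.1] z 0.05487819776156929
```

View pics/s6.png

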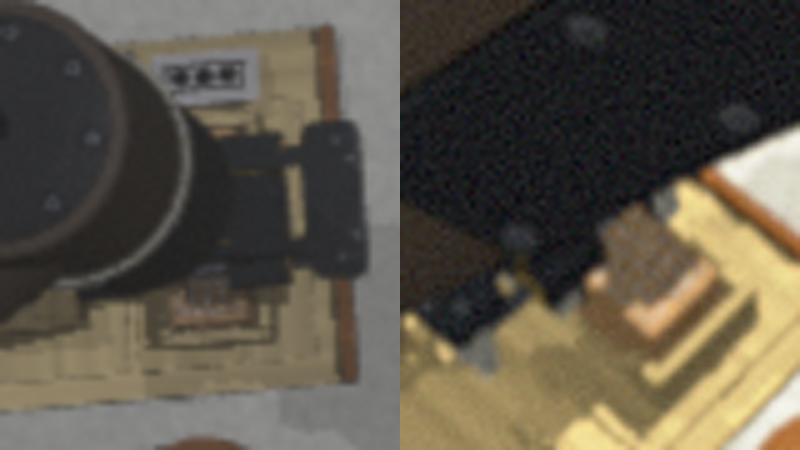

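```bash
python3 -m crank '[[[0,-0.001,-0.0015],[0,0,0],-1],[[0,0,0],[0,0,0],-1],[[0,0,0],[0,0,0],0.3],[[0,0,0],[0,0,0],0.3],[[0,0,0],[0,0,0],0.3],[[0,0,0],[0,0,0],0.3],[[0,0,0],[0,0,0],0.3],[[0,0,0.02],[0,0,0],0.3],[[0,0,0.03],[0,0,0],0.3],[[0,0,0.03],[0,0,0],0.3],[[0,0,0.03],[0,0,0],0.3]]'
python3 -m crank '[[[0,-0.04,0],[0,0,-2],0.5],[[-0.01,-0.04,0],[0,0,-2],0.5],[[-0.02,-0.03,0],[0,0,-2],0.5],[[-0.02,0,0],[0,0,-0.6],0.5],[[0,0,0],[0,0,0],0.5],[[0,0,0],[0,0,0],0.5]]'
python3 - <<'E'
from h import *
D=[imaging.snapshot("top") for _ in range(3)];d=np.median([x[1] for x in D],0);p=D[0][0]
s=imaging.snapshot("side")[0]
W=world("top",d);H=W[...,2]
m=(H>.016)&(H<.028);m[:, :225]=0;m[:150]=0;m[280:]=0
[print(*r) for r in rects(m,W,80)]
m=(H>.05)&(H<.064);m[:150]=0;m[280:]=0;m[:,315:]=0
[print(*r) for r in rects(m,W,40)]
o=np.hstack([cv2.resize(p[160:280,170:330],(400,300),interpolation=2),cv2.resize(s[210:320,140:340],(400,300),interpolation=2)])
cv2.imwrite("pics/w1.png",o)
E
```

```text
clock: 35.55
tool_pos: [0.539, 0.1684, 0.1471]
orientation: [180.0, 0.0, 4.0]
force: [0.5, -0.3, -0.3]
opening: 0.0567
gripper_force: 0.0
clock: 36.15
tool_pos: [0.4895, 0.0587, 0.1466]
orientation: [-180.0, -0.1, -2.6]
force: [0.4, -0.1, 0.3]
opening: 0.0653
gripper_force: 0.0
[252. 251.] 434.7 17.3 L 57.8 51.8 yaw 89.4 z 21.9
[388. 201.] 569.6 -357.6 L 125.6 26.2 yaw 7.3 z 18.2
[287. 244.] 450.6 -77.0 L 42.5 42.4 yaw 89.3 z 61.4
[ 45. 194.] 592.5 573.8 L 243.1 4.5 yaw -0.1 z 57.3
```

View pics/w1.png

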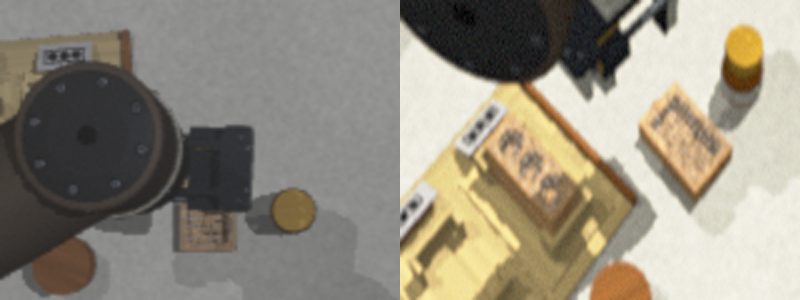

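```bash
python3 -m crank '[[[-0.0174,-0.0211,0],[0,0,0],0.6],[[-0.0174,-0.0211,0],[0,0,0],0.6],[[0,0,-0.03],[0,0,0],0.6],[[0,0,-0.03],[0,0,0],0.6],[[0,0,-0.02],[0,0,0],0.6],[[0,0,0],[0,0,0],0.6],[[0,0,0],[0,0,0],0.6]]'
python3 - <<'E'
from h import *
D=[imaging.snapshot("top") for _ in range(3)];d=np.median([x[1] for x in D],0)
W=world("top",d);H=W[...,2]
m=(H>.016)&(H<.028);m[:, :225]=0;m[:150]=0;m[280:]=0;m[:,330:]=0
[print(*r) for r in rects(m,W,40)]
E
```

```text
clock: 37.05
tool_pos: [0.4548, 0.0165, 0.0662]
orientation: [180.0, 0.0, -2.6]
force: [0.6, -0.3, -0.2]
opening: 0.07
gripper_force: 0.0
```

Positioned; descend, close and lift.

```bash
python3 -m crank '[[[0,0,-0.025],[0,0,0],0.6],[[0,0,-0.02],[0,0,0],0.6],[[0,0,-0.01],[0,0,0],0.6],[[0,0,-0.005],[0,0,0],0.6],[[0,0,0],[0,0,0],0.6],[[0,0,0],[0,0,0],-1],[[0,0,0],[0,0,0],-1],[[0,0,0],[0,0,0],-1],[[0,0,0],[0,0,0],-1],[[0,0,0],[0,0,0],-1],[[0,0,0],[0,0,0],-1],[[0,0,0],[0,0,0],-1]]';python3 -m crank '[[[0,0,0.01],[0,0,0],-1],[[0,0,0.02],[0,0,0],-1],[[0,0,0.03],[0,0,0],-1],[[0,0,0.03],[0,0,0],-1],[[0,0,0.01],[0,0,0],-1],[[0,0,0],[0,0,0],-1],[[0,0,0],[0,0,0],-1]]'
```

```text
clock: 38.4
tool_pos: [0.4551, 0.0167, 0.0068]
orientation: [-180.0, -0.1, -2.6]
force: [-0.7, 0.3, 6.7]
opening: 0.0601
gripper_force: 29.9
clock: 39.1
tool_pos: [0.4537, 0.0162, 0.1055]
orientation: [-180.0, 0.0, -2.7]
force: [0.2, -0.4, -1.4]
opening: 0.0595
gripper_force: 29.9
```

```bash
python3 -m crank '[[[0.0096,-0.0312,0],[0,0,0.8],-1],[[0.0096,-0.0312,0],[0,0,0.8],-1],[[0.0096,-0.0312,0],[0,0,0.8],-1],[[0.0096,-0.0312,0],[0,0,0.8],-1],[[0.0096,-0.0312,0],[0,0,0.8],-1],[[0.0096,-0.0312,0],[0,0,0.8],-1],[[0.0096,-0.0312,0],[0,0,0.8],-1],[[0.0096,-0.0312,0],[0,0,0.8],-1],[[0.0096,-0.0312,0],[0,0,0.8],-1],[[0.0096,-0.0312,0],[0,0,0.8],-1],[[0.0096,-0.0312,0],[0,0,0.8],-1],[[0.0096,-0.0312,0],[0,0,0.8],-1]]';python3 -m crank '[[[0,0,-0.03],[0,0,0],-1],[[0,0,-0.03],[0,0,0],-1],[[0,0,-0.01],[0,0,0],-1],[[0,0,0],[0,0,0],-1],[[0,0,0],[0,0,0],-1]]';python3 pl.py pics/b9.png
```

```text
clock: 40.3
tool_pos: [0.5687, -0.3589, 0.1033]
orientation: [-179.9, 0.2, 7.0]
force: [0.5, -0.1, -0.5]
opening: 0.0596
gripper_force: 29.9
clock: 40.8
tool_pos: [0.5699, -0.358, 0.0363]
orientation: [180.0, 0.0, 7.0]
force: [0.3, 0.1, -1.0]
opening: 0.0594
gripper_force: 29.9
tcp uv [-68.2, -0.5] [-0.69361231  0.0059516  -1.54891851]
cage 34 u [-115.   -96.6] v [-26.5  27.9] z 0.03782401092321405
```

```bash
python3 -m crank '[[[0,0,-0.006],[0,0,0],-1],[[0,0,-0.004],[0,0,0],-1],[[0,0,-0.001],[0,0,0],-1],[[0.004,0.0005,0],[0,0,0],-1],[[0.004,0.0005,0],[0,0,0],-1],[[0.003,0.0004,0],[0,0,0],-1],[[0.003,0.0004,0],[0,0,0],-1],[[0.003,0.0004,0],[0,0,0],-1],[[0,0,0],[0,0,0],-1]]'; python3 -m crank '[[[0.002,0.0002,0],[0,0,0],-1],[[0.002,0.0002,0],[0,0,0],-1],[[0.002,0.0002,0],[0,0,0],-1],[[0.002,0.0002,0],[0,0,0],-1],[[0,0,0],[0,0,0],-1],[[0,0,0],[0,0,0],-1]]'; python3 pl.py pics/b10.png
```

```text
clock: 41.9
tool_pos: [0.5858, -0.3559, 0.0249]
orientation: [-180.0, 0.1, 7.0]
force: [-4.2, -1.7, 2.2]
opening: 0.0598
gripper_force: 29.9
clock: 42.5
tool_pos: [0.5895, -0.3553, 0.0249]
orientation: [-179.9, 0.5, 6.9]
force: [-15.3, -1.7, 9.6]
opening: 0.0597
gripper_force: 29.9
tcp uv [-49.1, -0.0] [-15.39052287  -2.47300912   9.65332124]
cage 113 u [-95.7 -77.6] v [-30.7  27.3] z 0.039799722431260245
```

```bash
python3 -m crank '[[[0.002,0.0002,0.001],[0,0,0],-1],[[0.002,0.0002,0],[0,0,0],-1],[[0,0,0],[0,0,0],-1],[[0,0,0],[0,0,0],-1]]'; python3 -m crank '[[[0.002,0.0002,0],[0,0,0],-1],[[0.002,0.0002,0],[0,0,0],-1],[[0,0,0],[0,0,0],-1],[[0,0,0],[0,0,0],-1]]'; python3 pl.py pics/b11.png
```

```text
clock: 43.1
tool_pos: [0.5926, -0.3547, 0.0249]
orientation: [-179.8, 0.6, 6.9]
force: [-15.3, -2.5, 5.4]
opening: 0.0596
gripper_force: 29.9
clock: 43.5
tool_pos: [0.5934, -0.354, 0.0247]
orientation: [-179.7, 0.9, 6.8]
force: [-24.6, -1.3, 11.7]
opening: 0.0599
gripper_force: 30.0
tcp uv [-45.1, 0.8] [-24.05375717  -1.32429832  12.60563242]
cage 124 u [-91.9 -71.4] v [-29.8  29.3] z 0.0396441900111172
```

```bash
python3 -m crank '[[[0.001,0.0001,0.0015],[0,0,0],-1],[[0,0,0],[0,0,0],-1],[[0,0,0],[0,0,0],-1],[[0,0,0],[0,0,0],-1],[[0,0,0],[0,0,0],-1],[[0,0,0],[0,0,0],-1],[[0,0,0],[0,0,0],-1],[[0,0,0],[0,0,0],-1],[[0,0,0],[0,0,0],-1],[[0,0,0],[0,0,0],-1],[[0,0,0],[0,0,0],-1],[[0,0,0],[0,0,0],-1]]' ; python3 -m crank '[[[0,0,0],[0,0,0],-1],[[0,0,0],[0,0,0],-1],[[0,0,0],[0,0,0],-1],[[0,0,0],[0,0,0],-1],[[0,0,0],[0,0,0],-1],[[0,0,0],[0,0,0],-1],[[0,0,0],[0,0,0],-1],[[0,0,0],[0,0,0],-1],[[0,0,0],[0,0,0],-1],[[0,0,0],[0,0,0],-1],[[0,0,0],[0,0,0],-1],[[0,0,0],[0,0,0],-1]]'; python3 -m crank '[[[0,0,0],[0,0,0],-1],[[0,0,0],[0,0,0],-1],[[0,0,0],[0,0,0],-1],[[0,0,0],[0,0,0],-1],[[0,0,0],[0,0,0],-1],[[0,0,0],[0,0,0],-1],[[0,0,0],[0,0,0],-1],[[0,0,0],[0,0,0],-1],[[0,0,0],[0,0,0],-1],[[0,0,0],[0,0,0],-1],[[0,0,0],[0,0,0],-1],[[0,0,0],[0,0,0],-1]]'; python3 pl.py pics/b12.png
```

```text
clock: 44.9
tool_pos: [0.5934, -0.354, 0.0248]
orientation: [-179.6, 1.0, 6.8]
force: [-24.0, -3.5, 5.1]
opening: 0.0596
gripper_force: 30.0
clock: 46.1
tool_pos: [0.5934, -0.3539, 0.0248]
orientation: [-179.6, 1.0, 6.8]
force: [-23.3, -5.0, 4.3]
opening: 0.0599
gripper_force: 30.0
clock: 47.3
tool_pos: [0.5934, -0.354, 0.0248]
orientation: [-179.6, 1.0, 6.8]
force: [-24.3, -4.1, 4.2]
opening: 0.0599
gripper_force: 30.0
tcp uv [-45.0, 0.8] [-25.23423826  -2.85207608   4.76873255]
cage 123 u [-91.9 -71.5] v [-29.9  28.7] z 0.039652091627316095
```

```bash
python3 -m crank '[[[-0.01,-0.0012,0],[0,0,0],-1],[[-0.012,-0.0015,0],[0,0,0],-1],[[-0.012,-0.0015,0],[0,0,0],-1],[[0,0,0.01],[0,0,0],-1],[[0,0,0.025],[0,0,0],-1],[[0,0,0.03],[0,0,0],-1],[[0,0,0.02],[0,0,0],-1],[[0,0,0],[0,0,0],-1],[[0,0,0],[0,0,0],-1]]'
```

```text
clock: 48.4
tool_pos: [0.5705, -0.3582, 0.1138]
orientation: [180.0, -0.1, 7.0]
force: [-0.4, -0.1, -2.3]
opening: 0.0598
gripper_force: 30.0
```

```bash
python3 -m crank '[[[-0.0025,0.0408,0],[0,0,-0.167],-1],[[-0.0025,0.0408,0],[0,0,-0.167],-1],[[-0.0025,0.0408,0],[0,0,-0.167],-1],[[-0.0025,0.0408,0],[0,0,-0.167],-1],[[-0.0025,0.0408,0],[0,0,-0.167],-1],[[-0.0025,0.0408,0],[0,0,-0.167],-1],[[-0.0025,0.0408,0],[0,0,-0.167],-1],[[-0.0025,0.0408,0],[0,0,-0.167],-1],[[-0.0025,0.0408,0],[0,0,-0.167],-1],[[-0.0025,0.0408,0],[0,0,-0.167],-1],[[-0.0025,0.0408,0],[0,0,-0.167],-1],[[-0.0025,0.0408,0],[0,0,-0.167],-1]]';python3 -m crank '[[[-0.0025,0.0408,0],[0,0,-0.167],-1],[[-0.0025,0.0408,0],[0,0,-0.167],-1],[[-0.0025,0.0408,0],[0,0,-0.167],-1],[[-0.0025,0.0408,0],[0,0,-0.167],-1],[[-0.0025,0.0408,0],[0,0,-0.167],-1],[[-0.0025,0.0408,0],[0,0,-0.167],-1],[[0,0,-0.03],[0,0,0],-1],[[0,0,-0.015],[0,0,0],-1],[[0,0,0],[0,0,0],-1],[[0,0,0],[0,0,0],-1],[[0,0,0],[0,0,0],-1]]'; python3 ps.py pics/s7.png .524 .3747 4 .085
```

```text
clock: 49.6
tool_pos: [0.5388, 0.1329, 0.1118]
orientation: [180.0, 0.1, 5.0]
force: [1.7, 0.5, -1.2]
opening: 0.0597
gripper_force: 30.0
clock: 50.7
tool_pos: [0.5252, 0.3763, 0.0685]
orientation: [-180.0, -0.1, 4.0]
force: [-0.1, 0.2, -0.8]
opening: 0.06
gripper_force: 30.0
tcp [0.5252 0.3763 0.0685] uv [1.3 1.6]
top 163 u [-45.8  45.3] v [-29.2  27.9] z 0.08337256142750012
```

View pics/s7.png

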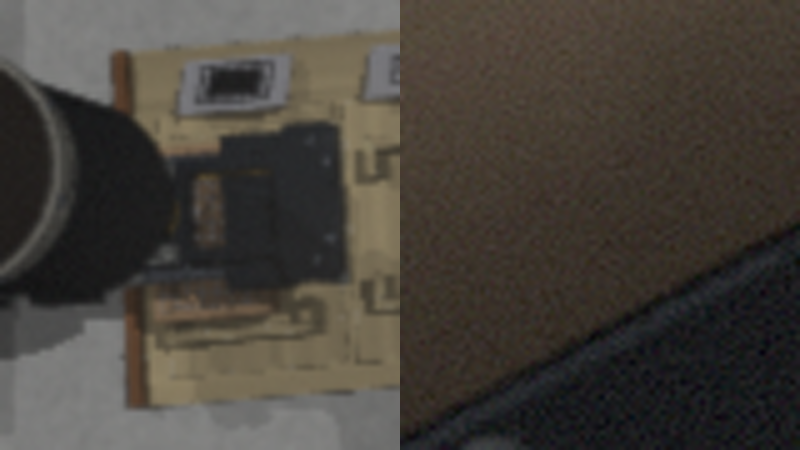

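Run:
```python
from h import *
z=np.load("pics/top1.npz");W=world("top",z["d"])
for r in(205,215,225):
    for c in range(93,112):
        print(r,c,np.round(W[r,c]*1e3).astype(int),z["p"][r,c])
    print()
```

```text
205 93 [567 466   1] [120 122 121]
205 94 [567 464  -2] [121 122 122]
205 95 [567 461  -1] [118 120 120]
205 96 [567 458  -1] [108 110 111]
205 97 [567 455   0] [64 72 83]
205 98 [565 447  14] [47 63 85]
205 99 [565 444  15] [44 60 82]
205 100 [566 442  11] [40 52 65]
205 101 [566 442   5] [59 76 86]
205 102 [566 438   7] [ 83 106 116]
205 103 [566 436   6] [ 81 104 113]
205 104 [566 434   4] [63 80 87]
205 105 [563 418  40] [ 72  91 100]
205 106 [563 415  39] [ 85 109 120]
205 107 [562 413  39] [ 74  94 103]
205 108 [563 413  31] [57 71 78]
205 109 [564 413  23] [55 69 75]
205 110 [565 413  16] [60 76 83]
205 111 [566 413   8] [ 77  98 107]

215 93 [539 465   0] [121 122 122]
215 94 [539 464  -2] [122 124 124]
215 95 [539 460  -1] [121 122 122]
215 96 [539 457   1] [120 121 121]
215 97 [539 454   2] [110 112 116]
215 98 [538 447  11] [60 74 96]
215 99 [538 444  12] [47 65 90]
215 100 [537 440  15] [47 63 86]
215 101 [538 440   9] [51 65 76]
215 102 [538 438   7] [ 78  99 108]
215 103 [538 436   4] [ 82 104 115]
215 104 [538 432   6] [ 82 105 115]
215 105 [538 429   7] [ 79 101 111]

[... 178 characters left out ...]
]
215 111 [538 412   8] [ 93 119 131]

225 93 [511 465   0] [123 124 124]
225 94 [511 463  -1] [121 123 123]
225 95 [511 460  -2] [120 121 121]
225 96 [511 457   0] [118 119 119]
225 97 [511 454  -2] [107 109 110]
225 98 [511 452  -3] [64 72 84]
225 99 [510 443  13] [48 65 88]
225 100 [510 440  15] [45 61 84]
225 101 [510 437  14] [42 54 67]
225 102 [510 438   5] [61 77 87]
225 103 [510 435   6] [ 84 107 118]
225 104 [510 431   7] [ 86 111 121]
225 105 [510 429   6] [ 87 110 121]
225 106 [510 426   7] [ 91 114 124]
225 107 [510 423   8] [102 124 134]
225 108 [510 420   9] [ 95 121 132]
225 109 [510 417  10] [ 92 117 129]
225 110 [510 413  11] [ 90 116 127]
225 111 [509 410  13] [ 92 118 129]
```

```bash
python3 -m crank '[[[0,0.0005,-0.015],[0,0,0],-1],[[0,0,-0.015],[0,0,0],-1],[[0,0,-0.01],[0,0,0],-1],[[0,0,-0.006],[0,0,0],-1],[[0,0,-0.003],[0,0,0],-1],[[0,0,-0.0015],[0,0,0],-1],[[0,0,0],[0,0,0],-1],[[0,0,0],[0,0,0],-1]]'
```

```text
clock: 51.8
tool_pos: [0.5249, 0.377, 0.0175]
orientation: [-179.9, -0.0, 4.0]
force: [0.5, 0.3, -0.7]
opening: 0.0597
gripper_force: 30.0
```

Inside the slot with no contact; release, lift and move clear for a look.

```bash
python3 -m crank '[[[0,0,-0.001],[0,0,0],-1],[[0,0,0],[0,0,0],0.5],[[0,0,0],[0,0,0],0.5],[[0,0,0],[0,0,0],0.5],[[0,0,0],[0,0,0],0.5],[[0,0,0],[0,0,0],0.5],[[0,0,0.02],[0,0,0],0.5],[[0,0,0.03],[0,0,0],0.5],[[0,0,0.04],[0,0,0],0.5],[[0,0,0.04],[0,0,0],0.5],[[0,0,0.04],[0,0,0],0.5]]'
python3 -m crank '[[[-0.03,0.03,0],[0,0,0],0.5],[[-0.03,0.03,0],[0,0,0],0.5],[[-0.03,0.03,0],[0,0,0],0.5],[[-0.03,0.03,0],[0,0,0],0.5],[[-0.03,0.03,0],[0,0,0],0.5],[[-0.03,0.03,0],[0,0,0],0.5],[[-0.03,0.03,0],[0,0,0],0.5],[[-0.03,0.03,0],[0,0,0],0.5],[[-0.03,0.03,0],[0,0,0],0.5],[[-0.02,0.02,0],[0,0,0],0.5]]'
python3 - <<'E'
from h import *
p=np.mean([imaging.snapshot("top")[0] for _ in range(3)],0).astype(np.uint8);s=imaging.snapshot("side")[0]
a=cv2.resize(p[165:260,90:230],(800,300),interpolation=2) if 0 else cv2.resize(p[165:260,90:230],(442,300),interpolation=2)
o=np.zeros((600,800,3),np.uint8);o[:300,:442]=a;o[:300,442:]=cv2.resize(p[100:300,130:450],(358,300))
o[300:]=cv2.resize(s[225:375,60:360],(800,300),interpolation=2) if 0 else 0
o[300:,:600]=cv2.resize(s[235:385,60:360],(600,300),interpolation=2)
cv2.imwrite("pics/f1.png",o)
E
```

```text
clock: 52.9
tool_pos: [0.5244, 0.3764, 0.1877]
orientation: [180.0, 0.0, 4.0]
force: [1.2, 1.6, -0.3]
opening: 0.066
gripper_force: 0.0
clock: 53.9
tool_pos: [0.2323, 0.6683, 0.1858]
orientation: [-180.0, 0.0, 4.0]
force: [1.1, 0.6, -0.3]
opening: 0.0659
gripper_force: 0.0
```

View pics/f1.png

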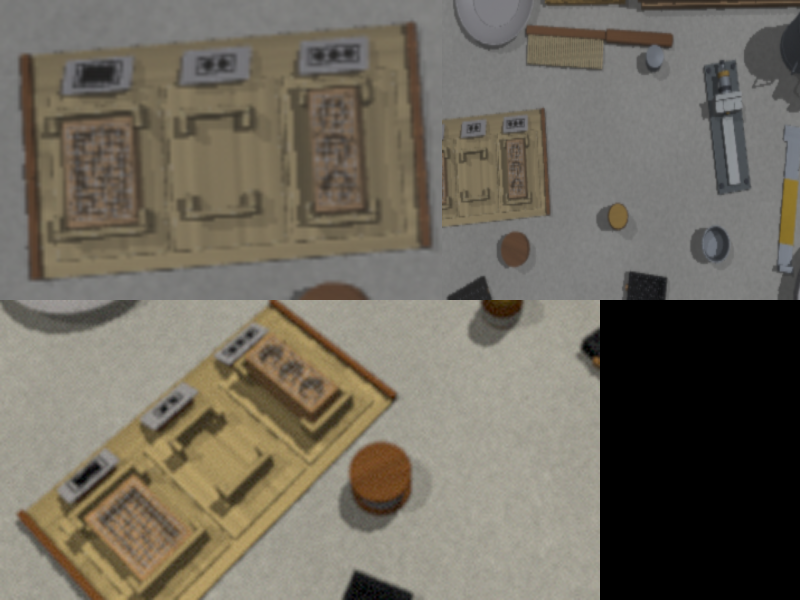

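```bash
python3 -c "from plant import close_job; print(close_job())"
```

```text
the job is handed in; nothing more can be done
None
```

I pressed all three cages on the bench (two three-well, one single-well) for over 3.5 s each, racked them mesh up with the three-well pair stacked, and handed the job in at about 54 s. The last pictures show no proud cork on the two cages with their ends in view, and the lower three-well cage's cork end was hidden, so I went by its hold at the stop.

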